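# Hang the grater back on the utensil rack

### The arm

A 6-joint arm with a two-finger parallel gripper is mounted at the origin on the work surface. World frame = base frame: x ahead of the robot, y to its left, z up, the work surface at z = 0. Lengths are in m, angles in rad, forces in N, time in s.
With the tool pointing down it reaches from about 0.275 to 0.975 m from the base axis. Payload 8.4 kg.
Tool frame: the origin (TCP) lies midway between the tips of the shut fingers; the grasp point (between the pads) lies 19 mm behind it; z points along the fingers, y is the line along which they close (so a half turn about z gives the same grasp; the last joint's range is limited). The gripper opens to 92 mm and grips with 3 to 60 N. Pads are 20 mm wide; open, the fingers measure 128 mm over their backs; the gripper's body (75 mm by 189 mm) begins 69 mm behind the grasp point.
Start: joints at [-1.132, 0.353, 1.633, -0, 1.155, -0.002], TCP at [0.267, -0.565, 0.215] pointing down, gripper open.
Joint ranges: [-2.63, 2.63], [-0.92, 2.1], [0.06, 2.66], [-1.3, 4.44], [0, 2.69], [-3.02, 3.02]. Speed limits (rad/s): [2.22, 2.22, 2.79, 3.14, 3.14, 3.14].

### API

Orientations are given as a 3x3 rotation matrix whose columns are the frame's x, y, z axes.
In Python, from plant import sense, cams, job_done gives the robot as it stands. The module is installed in compiled form; this text tells all that it offers.
- The arm moves only by the tool apply_moves, never from a script. Its argument "commands" is a list of rows, each a list of 3 entries, a list of its own where there are three numbers: the shift along the tool's x, y, z as a fraction of full scale, then the turn, a rotation vector about the tool's x, y, z as a fraction of full scale, then the opening, from -1 (shut) to 1 (fully open), so that 0 is half open. A call has 1 to 12 rows; each row is the pose to reach, as a shift and turn from the pose commanded when the call began, along the tool's axes at that moment; what a row does not reach only later rows make up. Full scale, the value 1, is 100 mm for a shift and pi/2 rad for a turn. A row lasts 1/8 s, in which the tool goes at most 62.5 mm and 10.7 degrees, less where a joint would pass 70% of its speed; a pose out of reach is approached as far as the arm can. A call with a number of a shift or a turn outside -1 to 1 is refused whole. A call with a gripper value outside its range is refused whole. The fingers move at their own pace and stop on an object; "newtons" is the grip in N (left out, the last holds). Time passes only in rows, so rows that repeat a pose let the fingers close. It gives the time, the measured TCP pose, the force, the opening and the grip force at its end, in the units of the state.
- sense(): the state, without advancing time (a new reading comes with each control period).
- cams.get_image(name): name is "scene" or "top" or "wrist"; returns the picture (420x560x3 uint8, red, green, blue); there is no depth.
- cams.camera_params(name): a dict with "intrinsics" (3x3 intrinsics, pixels), "dist_coeffs" ([k1, k2, p1, p2, k3] as OpenCV has them; the pictures are not rectified), "R" (3x3) and "t" (3): a world point X has camera coordinates R X + t. Camera axes: x right, y down, z forward; pixel columns grow to the right and rows downward; lengths in m; the calibration is good to about 2 mm. A picture is of the moment at which its call begins: read the wrist's pose just before it. camera_params takes no time and is no camera call; for the wrist camera it gives the pose at the moment of the call.
- job_done(): hands the job in; it is judged then, once.
The state is a dict: "time_s": time; "joint_pos": joint angles; "qd": joint speeds; "effort": joint torques, N m; "tcp_pos": TCP position; "eef_rot": TCP orientation; "wrist_force": force on the tool from outside, world axes, zero at the start; "torque": the same for the moment, N m; "opening": finger opening in m; "finger_force": force on a finger pad.
Only numpy, scipy, OpenCV 4.12 (cv2) and the standard library are available. Lean on these libraries where they do the work, as an engineer would, in place of code of your own. Each camera call takes 0.05 s, during which the arm holds its last target. There are 200 camera calls.

### The job

Take the small flat grater out of its sloping draining rest by its wooden grip and lower it between the two utensils hanging on the rack, so that its hook drops over the bar and its tongue goes right down into the notch of the wooden keeper block behind the bar. Feel for the notch, and let go only once the hook is home (do not drop it in), so that it hangs freely. Leave the skimmer and the scraper hanging where they are, and the soap bottle and mug undisturbed.

Things in the scene. Friction and masses are not known exactly. Their poses are not given: they have to be found in the camera images.
- grater_grip (a point): Centre of the grater's wooden grip, 20 mm wide (y), 14 thick (x), 40 tall (z). z runs up from plate to grip, x to the side of the hook's tongue, y across. Along -z from here: hook bend's underside 30 mm, tongue tip 50, plate's upper edge 72, lower edge 135. It starts lying on its back (-x) in the rest, about 29 deg off vertical, grip uppermost; fingers have room round the grip.
- grater_seat (a point): Middle of the underside of the hook's bend, axes as grater_grip. The hook is a strip 9 mm wide (y), 4 thick, open 16 mm between shank (-x) and tongue (+x); the tongue reaches 20 mm below this point. Hung home, this point is 5 mm above the bar's axis; with the tongue standing on the keeper block it stops about 29 mm above it.
- grater: Loose steel grater, about 0.13 kg; origin and axes as grater_seat. Flat plate 60 mm wide, 63 tall, 3 thick, with rows of small dark holes, at x = -9 to -12 mm. After release it leans about 9 deg as the others do.
- bar_mid (a point): Middle of the rack's bar: round steel, 10 mm diameter, 320 long, axis 170 mm above the counter. y along the bar, z up, x level across it, away from the robot. Utensils hang with shank and plate on the -x side, tongue on the +x side, grip above the bar.
- rack: Fixed rack, origin on the counter under bar_mid, same axes. Behind the bar (+x 4.5 to 20.5 mm, top 9 mm above the bar's axis) is a fixed wooden keeper block 58 mm long with one notch, 14 mm wide along the bar, that takes the tongue; elsewhere the tongue stands on the block. The notch's middle is anywhere within 7 mm of bar_mid along the bar and is not reported: feel for it (or see it).
- skimmer_seat (a point): Underside of the skimmer's hook bend, 72 to 77 mm along the bar from bar_mid, on either side. Same hook and grip as the grater; round perforated disc of 66 mm diameter, centred 72 mm below.
- skimmer: The loose skimmer, origin and axes as skimmer_seat; it hangs leaning about 9 deg, grip toward the robot.
- scraper_seat (a point): Underside of the scraper's hook bend, 72 to 77 mm from bar_mid on the other side. Same hook and grip; plain plate 66 mm wide, 42 to 92 mm below this point. The two leave a gap of about 80 mm for the grater's 60 mm plate.
- scraper: The loose scraper, origin and axes as scraper_seat; leans as the skimmer does.
- rest: Fixed white draining rest, 84 mm wide, about 90 tall: sloping back, ledge 13 mm deep, two side lips 8 mm high and 66 apart. Origin on the counter below the ledge; x level from the leaning top toward the ledge, z up. It ends more than 50 mm below the grip's centre.
- soap: Soap bottle, 60 mm diameter, 190 tall, origin under its middle. Leave it alone.
- mug: White mug, 76 mm diameter, 85 tall, origin under its middle. Leave it alone.
Mind the look-alikes: they are no part of the job. What is shaped like the grater but red is not meant. What is shaped like the rest but yellow is not meant.

How it is judged:
By the outcome, as a careful person would: the job done as asked, in the order asked, and still so for the second after the job is handed in, with the robot touching nothing.
It also fails if it takes over 58 s, if anything falls off the work surface, if the arm or the gripper's body presses on something with over 40 N, if the wrist force passes 120 N, or if a joint passes its speed limit or range.

## Working session

There is one attempt and no reset: what is moved stays moved. The work goes in short steps, Python scripts to look and compute and a tool call to move; the robot and the scene stay as the last step left them, time stands still between calls to the robot, and variables do not carry over. Pictures are saved under pics/ and viewed, at most 10 in all, crops included, and the job is handed in when it is done.

Besides the shell and the picture viewer there is one more tool, called after "Call:" by a JSON object that holds its "fn" and its "kwargs", one argument or row to a line. apply_moves: Moves the arm, as the interface text tells. Its arguments: {"type":"object","properties":{"commands":{"type":"array","items":{"type":"array"}},"newtons":{"type":"number"}},"required":["commands"]}

```bash
mkdir -p pics; cat > h.py <<'E'
import numpy as np, cv2, json
from plant import sense, cams, job_done
def P(n): return {k:np.array(v,float) for k,v in cams.camera_params(n).items()}
def proj(p,X):
    return cv2.projectPoints(np.atleast_2d(np.array(X,float)),cv2.Rodrigues(p['R'])[0],p['t'],p['intrinsics'],p['dist_coeffs'])[0][:,0]
def ray(p,uv):
    u=cv2.undistortPoints(np.array([[uv]],float),p['intrinsics'],p['dist_coeffs'])[0,0]
    return -p['R'].T@p['t'], p['R'].T@np.array([u[0],u[1],1.])
def onz(p,uv,z):
    c,d=ray(p,uv); return c+d*(z-c[2])/d[2]
def tri(pairs):
    A=np.zeros((3,3));b=np.zeros(3)
    for p,uv in pairs:
        c,d=ray(p,uv);d/=np.linalg.norm(d);M=np.eye(3)-np.outer(d,d);A+=M;b+=M@c
    return np.linalg.solve(A,b)
def save(n,f,crop=None,s=1):
    im=cams.get_image(n)[:,:,::-1]; cv2.imwrite('pics/raw_'+f,im)
    if crop: x0,x1,y0,y1=crop; im=im[y0:y1,x0:x1]
    cv2.imwrite('pics/'+f,cv2.resize(im,None,fx=s,fy=s,interpolation=cv2.INTER_CUBIC))
E
python3 - <<'E'
from h import *
for n in('scene','top'):
    p=P(n);save(n,n+'1.png'); print(n,p['intrinsics'].round(1).tolist(),(-p['R'].T@p['t']).round(3),p['R'].round(2).tolist())
s=sense();print(s['tcp_pos'],np.round(s['eef_rot'],3),s['time_s'])
E
```

```text
scene [[417.7, 0.0, 277.6], [0.0, 417.7, 207.2], [0.0, 0.0, 1.0]] [ 1.187 -0.313  0.673] [[0.35, 0.94, -0.01], [0.58, -0.23, -0.78], [-0.73, 0.27, -0.63]]
top [[443.8, 0.0, 281.1], [0.0, 443.8, 215.7], [0.0, 0.0, 1.0]] [ 0.39  -0.053  1.186] [[-0.01, -1.0, 0.01], [-0.98, 0.01, -0.19], [0.19, -0.01, -0.98]]
[ 0.26649448 -0.56488347  0.21397523] [[ 0.904  0.427 -0.001]
 [ 0.427 -0.904  0.001]
 [-0.    -0.001 -1.   ]] 0.1
```

View pics/scene1.png

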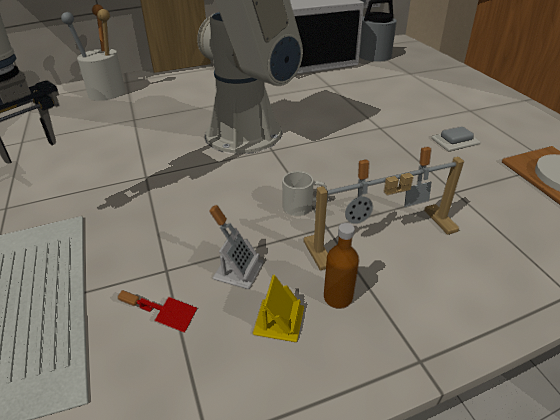

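View pics/top1.png

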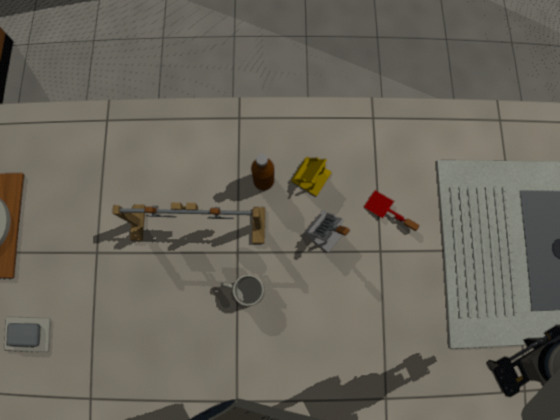

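Candidates for the grater: the steel plate in the white rest (scene 238,250 with grip 217,215; top 322,228), the red one lying flat (scene 175,312; top 380,205), and the hanging skimmer and scraper (scene 359,208 and 418,190). The yellow rest is at scene 280,310. I choose the steel one in the white rest and check it in a close crop.

```bash
python3 - <<'E'
import cv2,numpy as np
s=cv2.imread('pics/scene1.png');t=cv2.imread('pics/top1.png')
r=lambda im,x,y,w,h,W,H:cv2.resize(im[y:y+h,x:x+w],(W,H),interpolation=cv2.INTER_CUBIC)
a=np.hstack([r(s,200,200,80,90,320,360),r(s,340,140,120,90,480,360)])
b=np.hstack([r(t,295,195,64,48,320,240),r(t,110,190,160,80,480,240)])
cv2.imwrite('pics/c1.png',np.vstack([a,b]))
E
```

```text
(no output)
```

View pics/c1.png

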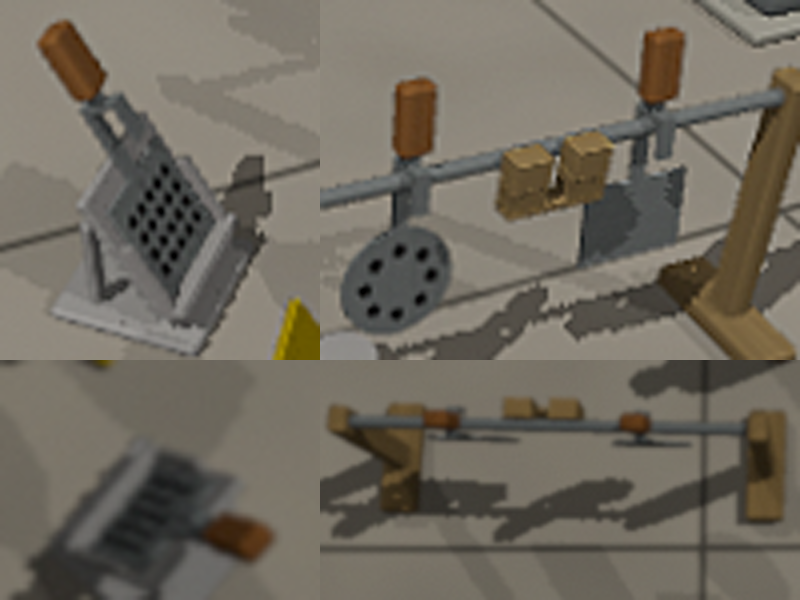

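The crop confirms it: a steel plate with dark holes, wooden grip and white rest (grip centre scene ≈218,215; top ≈342,230). The keeper shows its notch at scene ≈399,184 and top ≈184,206. The two utensils hang at scene ≈359 and 425.

```bash
python3 - <<'E'
from h import *
s=cv2.imread('pics/scene1.png');t=cv2.imread('pics/top1.png');ps,pt=P('scene'),P('top')
def om(im,x,y,w,h):
    hsv=cv2.cvtColor(im,cv2.COLOR_BGR2HSV);m=cv2.inRange(hsv,(4,140,50),(16,255,255))
    k=np.zeros_like(m);k[y:y+h,x:x+w]=m[y:y+h,x:x+w]
    q=np.argwhere(k)[:,::-1].astype(float);c=q.mean(0);u,S,v=np.linalg.svd(q-c,full_matrices=False);pr=(q-c)@v[0]
    return c,c+v[0]*pr.min(),c+v[0]*pr.max(),len(q)
for nm,bs,bt in(('grater',(200,200,35,30),(325,220,30,20)),('skim',(350,155,25,30),(205,200,20,18)),('scr',(415,143,25,26),(140,200,25,18))):
    a=om(s,*bs);b=om(t,*bt);print(nm,a,b)
    print(' centre',tri([(ps,a[0]),(pt,b[0])]).round(4))
    if nm=='grater':
        lo=lambda e,p:e
        up_s,dn_s=sorted(a[1:3],key=lambda q:q[1]); up_t,dn_t=sorted(b[1:3],key=lambda q:-q[0])
        U=tri([(ps,up_s),(pt,up_t)]);D=tri([(ps,dn_s),(pt,dn_t)]);d=U-D;print(' ends',U.round(4),D.round(4),np.linalg.norm(d),np.degrees(np.arccos(d[2]/np.linalg.norm(d))),np.degrees(np.arctan2(d[1],d[0])))
f=lambda x,y:(110+(x-320)/3,190+(y-360)/3)
for x,y in((345,422),(480,424),(600,426),(745,428)): print('bar top',onz(pt,f(x,y),.17).round(4))
g=lambda x,y:(340+(x-320)/4,140+y/4)
for x,y in((325,191),(470,161),(560,143),(770,98)): print('bar scene',onz(ps,g(x,y),.17).round(4))
for x,y in((503,402),(534,404),(549,404),(580,402)): print('kp top',onz(pt,f(x,y),.179).round(4))
for nm,x,y in(('L',527,145),('notchL',553,153),('notchR',562,147),): print('kp sc',nm,onz(ps,g(x,y),.179).round(4))
for uv in((263,162),): print('soap',onz(pt,uv,.19).round(3))
print('mug',onz(pt,(248,288),.085).round(3))
# rest ledge white edge, plate lower edge direction top view
for uv in((293.+30/5,0),):pass
print('rest base front', onz(ps,(200+52/4,200+310/4),0).round(3),onz(ps,(200+200/4,200+352/4),0).round(3))
E
```

```text
grater (array([217.70621469, 214.81920904]), array([212.50985495, 206.29893036]), array([222.95149496, 223.4197009 ]), 177) (array([342.72131148, 229.8852459 ]), array([336.30500217, 227.97534542]), array([347.87517145, 231.41936142]), 61)
 centre [ 0.5563 -0.2112  0.1491]
 ends [ 0.5498 -0.2191  0.1681] [ 0.5636 -0.2016  0.1295] 0.04455556297050532 30.07488991285941 -128.11950843745774
skim (array([363.04117647, 168.95882353]), array([363.78231324, 159.74128178]), array([362.22588999, 179.09856773]), 170) (array([214.58536585, 210.80487805]), array([218.99720053, 211.05032048]), array([210.0249696 , 210.55117073]), 41)
 centre [0.593  0.0851 0.2055]
scr (array([424.86075949, 155.70886076]), array([426.45358229, 146.72579847]), array([423.17632633, 165.20857914]), 158) (array([149.50980392, 209.1372549 ]), array([143.82559114, 208.45668355]), array([155.14228339, 209.81163222]), 51)
 centre [0.5975 0.2334 0.2058]
bar top [0.6015 0.3182 0.17  ]
bar top [0.5992 0.2098 0.17  ]
bar top [0.597  0.1152 0.17  ]
bar top [0.5947 0.002  0.17  ]
bar scene [0.5917 0.0413 0.17  ]
bar scene [0.5961 0.1239 0.17  ]
bar scene [0.5995 0.1773 0.17  ]
bar scene [0.6053 0.3124 0.17  ]
kp top [0.6147 0.1901 0.179 ]
kp top [0.6129 0.1657 0.179 ]
kp top [0.6128 0.154  0.179 ]
kp top [0.6142 0.1298 0.179 ]
kp sc L [0.6052 0.1514 0.179 ]
kp sc notchL [0.6163 0.16   0.179 ]
kp sc notchR [0.6134 0.1674 0.179 ]
soap [ 0.712 -0.025  0.19 ]
mug [0.423 0.015 0.085]
rest base front [ 0.577 -0.242 -0.   ] [ 0.633 -0.176  0.   ]
```

```bash
cat >> h.py <<'E'
def frame(az,tilt):  # grater frame: x azimuth az deg, leaning back by tilt deg
    from scipy.spatial.transform import Rotation as Q
    return Q.from_euler('ZY',[az,-tilt],degrees=True).as_matrix()
def go(G,c,up=0.):   # grater frame G, grip centre c -> tool shift/turn
    from scipy.spatial.transform import Rotation as Q
    T=G@np.diag([1,-1,-1]); tcp=np.array(c)+G[:,2]*(up-.019)
    s=sense();R=np.array(s['eef_rot']);p=np.array(s['tcp_pos'])
    print('tcp goal',tcp.round(4),'shift',(R.T@(tcp-p)/.1).round(3),'turn',(Q.from_matrix(R.T@T).as_rotvec()/(np.pi/2)).round(4),'t',s['time_s'])
E
python3 - <<'E'
from h import *
G=frame(51,29);print(G.round(3));go(G,[.556,-.211,.149],.10)
E
```

```text
[[ 0.55  -0.777 -0.305]
 [ 0.68   0.629 -0.377]
 [ 0.485 -0.     0.875]]
tcp goal [ 0.5313 -0.2415  0.2198] shift [ 3.775 -1.795 -0.057] turn [ 0.0717  0.3166 -0.28  ] t 0.1
```

Call:
{"fn": "apply_moves", "kwargs": {
  "commands": [
    [[0.5,-0.24,-0.1],[0,0,0],0.1],
    [[0.95,-0.45,-0.1],[0,0,0],0.1],
    [[0.95,-0.45,-0.1],[0,0,0],0.1]
  ]
}}

```text
time_s: 0.48
tcp_pos: [0.3349, -0.4818, 0.2245]
eef_rot: [[0.903, 0.429, 0.0], [0.429, -0.903, 0.001], [0.0, -0.001, -1.0]]
wrist_force: [0.5, -0.2, 0.3]
opening: 0.0639
finger_force: 0.0
```

Call:
{"fn": "apply_moves", "kwargs": {
  "commands": [
    [[0.5,-0.24,-0.1],[0,0,0],0.1],
    [[0.95,-0.45,-0.1],[0,0,0],0.1],
    [[0.95,-0.45,-0.1],[0,0,0],0.1]
  ]
}}

```text
time_s: 0.85
tcp_pos: [0.4012, -0.4014, 0.2345]
eef_rot: [[0.903, 0.429, -0.0], [0.429, -0.903, 0.0], [0.0, -0.0, -1.0]]
wrist_force: [-0.1, -0.2, -0.1]
opening: 0.0504
finger_force: 0.0
```

Call:
{"fn": "apply_moves", "kwargs": {
  "commands": [
    [[0.5,-0.24,0],[0.02,0.1,-0.09],0.1],
    [[0.95,-0.45,0],[0.05,0.2,-0.18],0.1],
    [[0.95,-0.45,0],[0.0717,0.3166,-0.28],0.1],
    [[0.95,-0.45,0],[0.0717,0.3166,-0.28],0.1],
    [[0.95,-0.45,0],[0.0717,0.3166,-0.28],0.1]
  ]
}}

```text
time_s: 1.48
tcp_pos: [0.4652, -0.3237, 0.2333]
eef_rot: [[0.554, 0.775, 0.305], [0.678, -0.632, 0.375], [0.484, -0.001, -0.875]]
wrist_force: [0.7, -0.5, 0.2]
opening: 0.0503
finger_force: 0.0
```

```bash
python3 - <<'E'
from h import *
go(frame(51,29),[.556,-.211,.149],.10)
E
```

```text
tcp goal [ 0.5313 -0.2415  0.2198] shift [ 0.858 -0.008  0.628] turn [ 0.0007  0.0007 -0.0024] t 1.475
```

Call:
{"fn": "apply_moves", "kwargs": {
  "commands": [
    [[0.43,0,0.3],[0,0,0],0.1],
    [[0.86,-0.01,0.63],[0,0,0],0.1],
    [[0.86,-0.01,0.63],[0,0,0],0.1],
    [[0.86,-0.01,0.63],[0,0,0],0.1]
  ]
}}

```text
time_s: 1.98
tcp_pos: [0.5325, -0.2392, 0.2213]
eef_rot: [[0.551, 0.777, 0.305], [0.681, -0.629, 0.374], [0.483, 0.002, -0.876]]
wrist_force: [0.4, 0.0, -0.3]
opening: 0.0504
finger_force: 0.0
```

```bash
python3 - <<'E'
from h import *
p=P('wrist');save('wrist','w1.png');save('scene','s2.png')
im=cv2.imread('pics/raw_w1.png');hsv=cv2.cvtColor(im,cv2.COLOR_BGR2HSV);m=cv2.inRange(hsv,(4,130,50),(18,255,255))
n,l,st,ce=cv2.connectedComponentsWithStats(m);print([(st[i].tolist(),ce[i].round(1).tolist()) for i in range(1,n) if st[i,4]>80])
G=frame(51,29);c=np.array([.556,-.211,.149]);print('pred',proj(p,[c,c+.02*G[:,2],c-.02*G[:,2],c-.072*G[:,2]]).round(1), (-p['R'].T@p['t']).round(3))
np.savez('w1.npz',**p);go(G,c,0)
E
```

```text
[([278, 0, 37, 72, 2020], [295.3, 31.5]), ([265, 205, 29, 31, 784], [279.6, 220.0])]
pred [[278.2 222.6]
 [278.3 231. ]
 [278.2 215.4]
 [278.  200.6]] [ 0.518 -0.257  0.401]
tcp goal [ 0.5618 -0.2038  0.1324] shift [-0.023  0.     1.005] turn [ 0.0014  0.0009 -0.0003] t 2.075
```

View pics/w1.png

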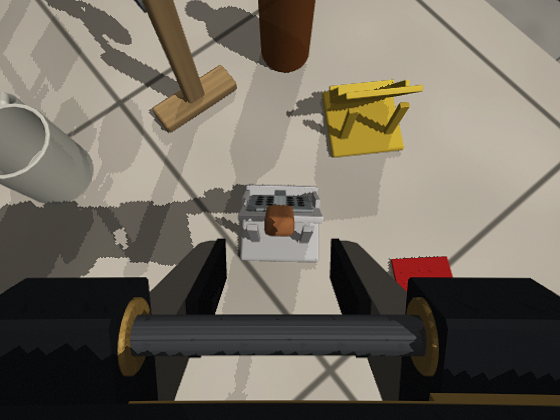

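The wrist view shows the grip at (280,220), within 2.6 px of the prediction, with the white rest below it and square to the gripper. The fingers straddle it. Advancing.

Call:
{"fn": "apply_moves", "kwargs": {
  "commands": [
    [[-0.01,0,0.3],[0,0,0],0.1],
    [[-0.01,0,0.6],[0,0,0],0.1],
    [[-0.01,0,0.85],[0,0,0],0.1],
    [[-0.01,0,1.0],[0,0,0],0.1],
    [[-0.01,0,1.0],[0,0,0],0.1],
    [[-0.01,0,1.0],[0,0,0],0.1]
  ]
}}

```text
time_s: 2.82
tcp_pos: [0.5628, -0.2027, 0.1339]
eef_rot: [[0.55, 0.777, 0.307], [0.68, -0.63, 0.375], [0.484, 0.002, -0.875]]
wrist_force: [0.5, -0.7, 0.5]
opening: 0.0508
finger_force: 0.0
```

```bash
python3 - <<'E'
from h import *
p=P('scene');save('scene','s3.png',(190,330,170,290),5)
go(frame(51,29),[.556,-.211,.149],0);s=sense();print(s['wrist_force'],s['torque'])
E
```

```text
tcp goal [ 0.5618 -0.2038  0.1324] shift [-0.022 -0.001  0.007] turn [0.0015 0.0003 0.0003] t 2.875
[-0.75156628 -0.79304888 -0.54597339] [-0.12665773  0.10796344  0.01069306]
```

View pics/s3.png

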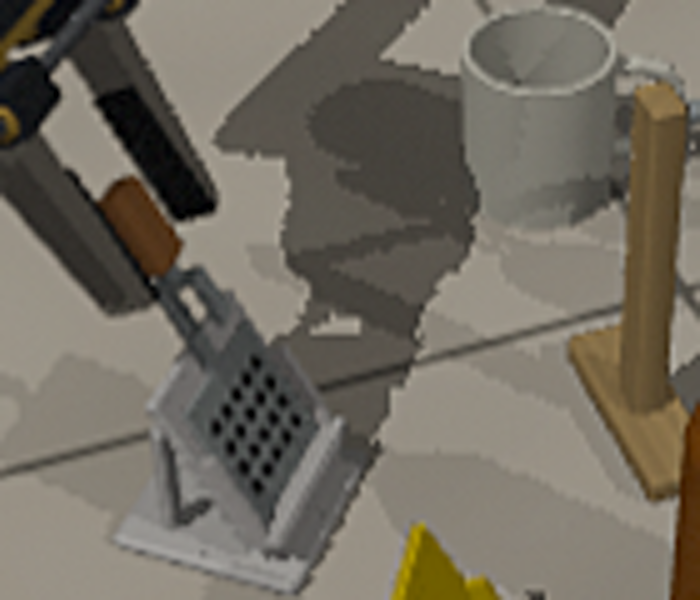

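The grip (crop ≈140,225) is between the pads and the fingertips are level with its lower end. Closing.

Call:
{"fn": "apply_moves", "kwargs": {
  "commands": [
    [[0,0,0],[0,0,0],-0.4],
    [[0,0,0],[0,0,0],-0.5],
    [[0,0,0],[0,0,0],-0.9],
    [[0,0,0],[0,0,0],-0.9],
    [[0,0,0],[0,0,0],-0.9],
    [[0,0,0],[0,0,0],-0.9]
  ],
  "newtons": 35
}}

```text
time_s: 3.62
tcp_pos: [0.5628, -0.2019, 0.1334]
eef_rot: [[0.55, 0.777, 0.306], [0.68, -0.629, 0.376], [0.485, 0.001, -0.875]]
wrist_force: [-1.4, -0.2, 4.3]
opening: 0.0201
finger_force: 35.0
```

Call:
{"fn": "apply_moves", "kwargs": {
  "commands": [
    [[0.01,0,-0.06],[0,0,0],-0.9],
    [[0.03,0,-0.2],[0,0,0],-0.9],
    [[0.04,0,-0.4],[0,0,0],-0.9],
    [[0.05,0,-0.7],[0,0,0],-0.9],
    [[0.05,0,-1],[0,0,0],-0.9],
    [[0.05,0,-1],[0,0,0],-0.9],
    [[0.05,0,-1],[0,0,0],-0.9]
  ]
}}

```text
time_s: 4.5
tcp_pos: [0.5344, -0.2358, 0.2227]
eef_rot: [[0.551, 0.777, 0.305], [0.68, -0.63, 0.376], [0.484, 0.0, -0.875]]
wrist_force: [0.8, -1.0, -2.8]
opening: 0.02
finger_force: 35.0
```

```bash
python3 - <<'E'
from h import *
p=P('scene');save('scene','s4.png',(160,320,120,280),3);s=sense();print(s['wrist_force'],s['torque'],s['opening'],s['finger_force'])
go(frame(-1.7,0),[.598-0.0,.160,.205],.15)
go(frame(51,0),[.53,-.24,.33],0)
E
```

```text
[-0.31161938 -0.58875689 -1.96755055] [-0.29825281  0.22956679  0.0092852 ] 0.01933544083505532 34.96217429637909
tcp goal [0.598 0.16  0.336] shift [ 3.59  -1.994  0.688] turn [-0.1482 -0.2986  0.5726] t 4.55
tcp goal [ 0.53  -0.24   0.311] shift [ 0.375 -0.005 -0.807] turn [-3.000e-04 -3.219e-01 -0.000e+00] t 4.55
```

View pics/s4.png

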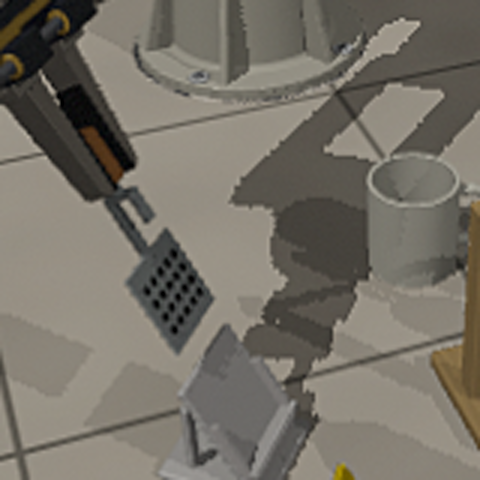

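The scene shows the grater hanging square in the fingers, clear of the empty rest. Next I raise it, bring it upright and turn it.

Call:
{"fn": "apply_moves", "kwargs": {
  "commands": [
    [[0.19,0,-0.4],[0,0,0],-0.9],
    [[0.38,0,-0.8],[-0.02,-0.04,0.08],-0.9],
    [[0.38,0,-0.9],[-0.04,-0.08,0.16],-0.9],
    [[0.38,0,-0.9],[-0.07,-0.14,0.27],-0.9],
    [[0.38,0,-0.9],[-0.1,-0.2,0.38],-0.9],
    [[0.38,0,-0.9],[-0.125,-0.25,0.48],-0.9],
    [[0.38,0,-0.9],[-0.1482,-0.2986,0.5726],-0.9],
    [[0.38,0,-0.9],[-0.1482,-0.2986,0.5726],-0.9],
    [[0.38,0,-0.9],[-0.1482,-0.2986,0.5726],-0.9]
  ]
}}

```text
time_s: 5.68
tcp_pos: [0.528, -0.2435, 0.3192]
eef_rot: [[1.0, -0.025, 0.001], [-0.025, -1.0, 0.001], [0.001, -0.001, -1.0]]
wrist_force: [0.2, -0.5, -1.9]
opening: 0.0193
finger_force: 35.0
```

```bash
python3 - <<'E'
from h import *
go(frame(-1.7,0),[.590,.160,.205],.205)
E
```

```text
tcp goal [0.59  0.16  0.391] shift [ 0.52  -4.05  -0.713] turn [-0.0007 -0.0006  0.0031] t 5.675
```

Call:
{"fn": "apply_moves", "kwargs": {
  "commands": [
    [[0,-0.2,-0.3],[0,0,0.0031],-0.9],
    [[0.0,-0.6,-0.6],[0,0,0.0031],-0.9],
    [[0,-1,-0.71],[0,0,0.0031],-0.9]
  ]
}}

```text
time_s: 6.05
tcp_pos: [0.5311, -0.1437, 0.3928]
eef_rot: [[0.999, -0.033, 0.004], [-0.033, -0.999, -0.0], [0.004, -0.0, -1.0]]
wrist_force: [1.3, 0.6, -1.0]
opening: 0.0203
finger_force: 35.0
```

Call:
{"fn": "apply_moves", "kwargs": {
  "commands": [
    [[0,-0.5,0],[0,0,0],-0.9],
    [[0.0,-1,0],[0,0,0],-0.9]
  ]
}}

```text
time_s: 6.3
tcp_pos: [0.534, -0.0432, 0.391]
eef_rot: [[0.999, -0.033, 0.002], [-0.033, -0.999, 0.001], [0.002, -0.001, -1.0]]
wrist_force: [1.0, -0.5, -1.5]
opening: 0.0199
finger_force: 35.0
```

Call:
{"fn": "apply_moves", "kwargs": {
  "commands": [
    [[0.1,-0.5,0],[0,0,0],-0.9],
    [[0.3,-1,0],[0,0,0],-0.9]
  ]
}}

```text
time_s: 6.55
tcp_pos: [0.5675, 0.0557, 0.3912]
eef_rot: [[0.999, -0.032, 0.002], [-0.032, -0.999, 0.001], [0.002, -0.001, -1.0]]
wrist_force: [0.9, -0.5, -0.8]
opening: 0.0195
finger_force: 35.0
```

Call:
{"fn": "apply_moves", "kwargs": {
  "commands": [
    [[0.1,-0.5,0],[0,0,0],-0.9],
    [[0.2,-0.9,0],[0,0,0],-0.9],
    [[0.2,-1,0],[0,0,0],-0.9],
    [[0.2,-1,0],[0,0,0],-0.9],
    [[0.2,-1,0],[0,0,0],-0.9]
  ]
}}

```text
time_s: 7.18
tcp_pos: [0.5912, 0.1526, 0.3911]
eef_rot: [[0.999, -0.035, 0.001], [-0.035, -0.999, -0.001], [0.001, 0.001, -1.0]]
wrist_force: [1.2, 0.9, -1.4]
opening: 0.0195
finger_force: 35.0
```

```bash
python3 - <<'E'
from h import *
go(frame(-1.7,0),[.590,.160,.205],.205)
p=P('wrist');save('wrist','w5.png');np.savez('w5.npz',**p)
save('scene','s5.png');save('top','t5.png')
a=cv2.resize(cv2.imread('pics/raw_w5.png')[0:300,80:480],(800,600))
cv2.imwrite('pics/v5.png',a)
E
```

```text
tcp goal [0.59  0.16  0.391] shift [-0.015 -0.073  0.   ] turn [ 0.0006 -0.0008 -0.0034] t 7.175
```

View pics/v5.png

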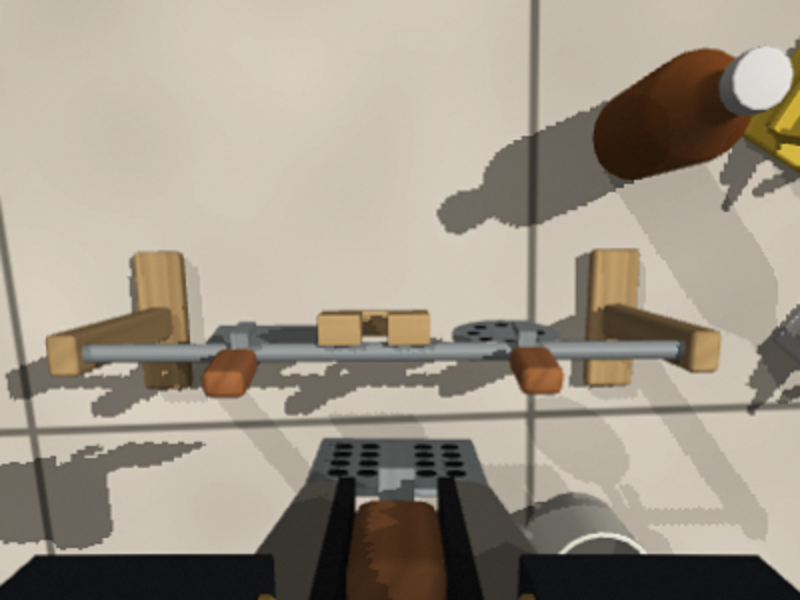

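The wrist view shows the bar (row ≈351) parallel to the tool's y, the keeper's notch between x≈361 and 389 (crop), and the grater plate and shank centred at x≈396. Now compute offsets.

```bash
python3 - <<'E'
from h import *
p=dict(np.load('w5.npz'));f=lambda x,y:(80+x/2,y/2)
im=cv2.imread('pics/raw_w5.png')
g=cv2.cvtColor(im,cv2.COLOR_BGR2GRAY).astype(int)
for r in(158,161,164,166,168): print(r,g[r,252:282].tolist())
for x in(110,190,310,450,500,660):
  print('bar',onz(p,f(x,352-(x-85)*2/595),.17).round(4))
for x in(318,361,389,430): print('kp',x,onz(p,f(x,344),.179).round(4),onz(p,f(x,313),.179).round(4))
s=sense();R=np.array(s['eef_rot']);c=np.array(s['tcp_pos'])-.019*R[:,2]
print('shank pred (px crop)',[( (q[0]-80)*2,q[1]*2) for q in proj(p,[c+R@[0,0,.03],c+R@[-.01,0,.072],c+R@[-.0105,.03,.072],c+R@[-.0105,-.03,.072],c+R@[-.0105,-.03,.135],c+R@[-.0105,.03,.135]])])
E
```

```text
158 [171, 173, 171, 170, 171, 173, 176, 147, 98, 130, 143, 142, 149, 96, 67, 69, 67, 68, 68, 117, 132, 112, 158, 170, 169, 170, 170, 170, 169, 170]
161 [162, 162, 161, 162, 161, 163, 166, 149, 106, 64, 53, 54, 57, 56, 72, 78, 78, 77, 76, 77, 76, 70, 149, 165, 161, 161, 161, 161, 161, 161]
164 [162, 164, 163, 163, 163, 163, 166, 155, 112, 64, 56, 59, 59, 57, 58, 58, 72, 77, 77, 76, 74, 67, 148, 166, 162, 161, 161, 162, 161, 162]
166 [159, 159, 159, 159, 161, 161, 162, 162, 115, 60, 53, 55, 54, 55, 55, 53, 55, 54, 64, 72, 74, 66, 145, 162, 160, 160, 162, 160, 161, 160]
168 [157, 159, 159, 159, 159, 159, 160, 163, 117, 142, 158, 157, 156, 156, 157, 156, 156, 155, 155, 155, 156, 121, 148, 160, 158, 158, 159, 158, 157, 157]
bar [0.6055 0.3041 0.17  ]
bar [0.6042 0.2622 0.17  ]
bar [0.6023 0.199  0.17  ]
bar [0.5999 0.125  0.17  ]
bar [0.5991 0.0986 0.17  ]
bar [0.5963 0.0145 0.17  ]
kp 318 [0.6071 0.1936 0.179 ] [0.623  0.1926 0.179 ]
kp 361 [0.6064 0.1714 0.179 ] [0.6222 0.1707 0.179 ]
kp 389 [0.6059 0.157  0.179 ] [0.6217 0.1564 0.179 ]
kp 430 [0.6051 0.1359 0.179 ] [0.621  0.1355 0.179 ]
shank pred (px crop) [(np.float64(400.3001369480296), np.float64(505.457622238066)), (np.float64(399.4930791895948), np.float64(489.04037666613135)), (np.float64(494.7416523453102), np.float64(490.65173168174636)), (np.float64(304.26136187808777), np.float64(490.5186301384848)), (np.float64(323.30672339739493), np.float64(438.4372807452367)), (np.float64(474.25312427982885), np.float64(438.53457067219983))]
```

Call:
{"fn": "apply_moves", "kwargs": {
  "commands": [
    [[0.05,-0.06,0.1],[0,0,0],-0.9],
    [[0.1,-0.126,0.4],[0,0,0],-0.9],
    [[0.1,-0.126,0.7],[0,0,0],-0.9],
    [[0.1,-0.126,0.85],[0,0,0],-0.9],
    [[0.1,-0.126,0.85],[0,0,0],-0.9],
    [[0.1,-0.126,0.85],[0,0,0],-0.9]
  ]
}}

```text
time_s: 8.07
tcp_pos: [0.6026, 0.1664, 0.3071]
eef_rot: [[0.999, -0.035, 0.003], [-0.035, -0.999, -0.0], [0.003, 0.0, -1.0]]
wrist_force: [-0.1, 0.6, -1.1]
opening: 0.0197
finger_force: 35.0
```

```bash
python3 - <<'E'
from h import *
p=P('wrist');save('wrist','w6.png');np.savez('w6.npz',**p)
save('scene','s6.png')
a=cv2.resize(cv2.imread('pics/raw_w6.png')[120:300,160:400],(400,300),interpolation=cv2.INTER_CUBIC)
a=cv2.resize(cv2.imread('pics/raw_w6.png')[150:300,180:380],(800,600),interpolation=cv2.INTER_CUBIC)
cv2.imwrite('pics/v6.png',a)
go(frame(-1.9,0),[.6015,.1648,.240],0)
E
```

```text
tcp goal [0.6015 0.1648 0.221 ] shift [-0.014  0.016  0.863] turn [ 0.0001 -0.002  -0.001 ] t 8.175
```

View pics/v6.png

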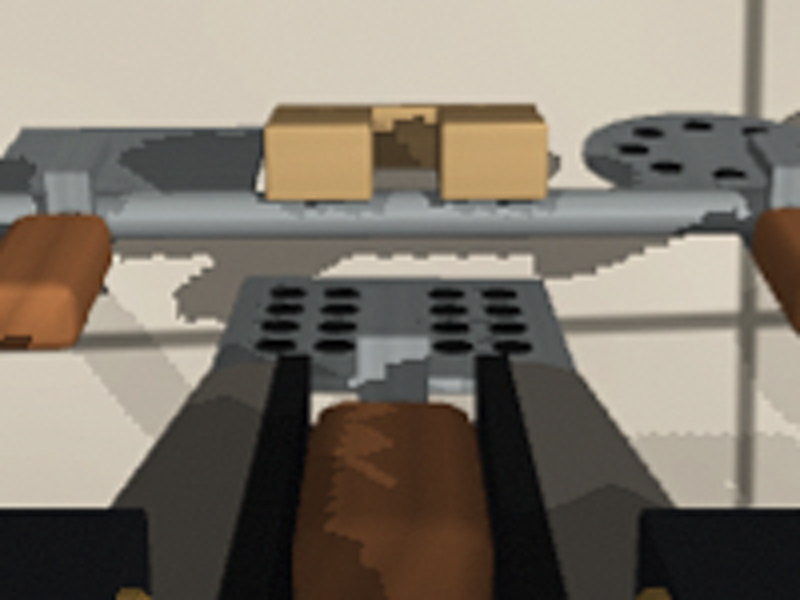

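The view shows the plate's lower edge (x 240–545, row 279) just above and this side of the bar, and the notch between x≈373 and 442 (crop). Next, measure the remaining offset.

```bash
python3 - <<'E'
from h import *
p=dict(np.load('w6.npz'));f=lambda x,y:(180+x/4-.4,150+y/4-.4)
for x in(267,373,442,547): print('kp',onz(p,f(x,198),.179).round(4))
for x in(130,400,700): print('bar',onz(p,f(x,213),.17).round(4))
s=sense();R=np.array(s['eef_rot']);c=np.array(s['tcp_pos'])-.019*R[:,2];print('tcp',s['tcp_pos'])
q=proj(p,[c+R@[-.009,.03,.135],c+R@[-.009,-.03,.135]]);print('pred plate',(q-[180,150])*4)
for x in(240,545): print('plate',onz(p,f(x,279),c[2]-.135).round(4), 'want', )
print((c+R@[-.009,.03,.135]).round(4),(c+R@[-.009,-.03,.135]).round(4))
E
```

```text
kp [0.6074 0.1936 0.179 ]
kp [0.6067 0.1719 0.179 ]
kp [0.6062 0.1578 0.179 ]
kp [0.6054 0.1363 0.179 ]
bar [0.6033 0.2235 0.17  ]
bar [0.6014 0.1665 0.17  ]
bar [0.5992 0.1032 0.17  ]
tcp [0.60264201 0.16638785 0.30728129]
pred plate [[550.43812956 270.55878462]
 [248.1971892  270.53009918]]
plate [0.5937 0.1987 0.1913] want
plate [0.5916 0.1381 0.1913] want
[0.593  0.1367 0.1913] [0.5951 0.1966 0.1912]
```

Call:
{"fn": "apply_moves", "kwargs": {
  "commands": [
    [[0,0.029,0.0],[0,0,0],-0.9],
    [[0,0.029,0.1],[0,0,0],-0.9],
    [[0,0.029,0.25],[0,0,0],-0.9],
    [[0,0.029,0.4],[0,0,0],-0.9],
    [[0,0.029,0.55],[0,0,0],-0.9],
    [[0,0.029,0.7],[0,0,0],-0.9],
    [[0,0.029,0.85],[0,0,0],-0.9],
    [[0,0.029,0.85],[0,0,0],-0.9],
    [[0,0.029,0.85],[0,0,0],-0.9]
  ]
}}

```text
time_s: 9.3
tcp_pos: [0.6023, 0.1634, 0.2213]
eef_rot: [[0.999, -0.035, 0.002], [-0.035, -0.999, -0.001], [0.002, 0.001, -1.0]]
wrist_force: [-0.2, 0.0, -1.0]
opening: 0.0199
finger_force: 35.0
```

```bash
python3 - <<'E'
from h import *
p=P('wrist');save('wrist','w7.png');np.savez('w7.npz',**p);ps=P('scene');save('scene','s7.png')
W=cv2.imread('pics/raw_w7.png');S=cv2.imread('pics/raw_s7.png')
a=cv2.resize(W[130:280,200:360],(400,375),interpolation=cv2.INTER_CUBIC)
b=cv2.resize(S[120:240,340:468],(400,375),interpolation=cv2.INTER_CUBIC)
cv2.imwrite('pics/v7.png',np.hstack([a,b]));s=sense();print(s['tcp_pos'],s['wrist_force'],s['torque'])
E
```

```text
[0.60246346 0.16341536 0.22167792] [-0.33131218 -0.14361274 -0.95092519] [ 0.07482272  0.03980541 -0.01982615]
```

View pics/v7.png

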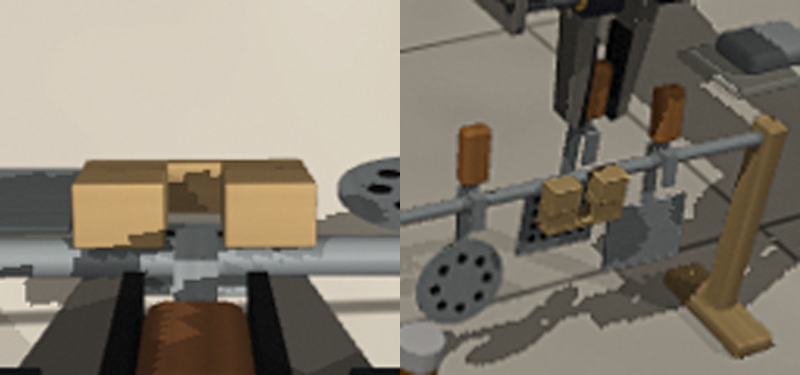

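The hook (x 175–217) sits in line with the notch (166–224) in the wrist view, and the plate hangs between the neighbours. Now feeling downward.

Call:
{"fn": "apply_moves", "kwargs": {
  "commands": [
    [[0,0,0.03],[0,0,0],-0.9],
    [[0,0,0.06],[0,0,0],-0.9],
    [[0,0,0.09],[0,0,0],-0.9],
    [[0,0,0.11],[0,0,0],-0.9],
    [[0,0,0.13],[0,0,0],-0.9],
    [[0,0,0.15],[0,0,0],-0.9],
    [[0,0,0.15],[0,0,0],-0.9]
  ]
}}

```text
time_s: 10.28
tcp_pos: [0.6019, 0.1632, 0.2057]
eef_rot: [[0.999, -0.035, 0.001], [-0.035, -0.999, -0.001], [0.001, 0.001, -1.0]]
wrist_force: [-0.1, -0.3, -1.9]
opening: 0.0201
finger_force: 35.0
```

The tongue is already below the block's top and there is no contact force, so it has entered the notch. Continuing down.

Call:
{"fn": "apply_moves", "kwargs": {
  "commands": [
    [[0,0,0.03],[0,0,0],-0.9],
    [[0,0,0.06],[0,0,0],-0.9],
    [[0,0,0.09],[0,0,0],-0.9],
    [[0,0,0.12],[0,0,0],-0.9],
    [[0,0,0.14],[0,0,0],-0.9],
    [[0,0,0.16],[0,0,0],-0.9],
    [[0,0,0.16],[0,0,0],-0.9]
  ]
}}

```text
time_s: 11.15
tcp_pos: [0.6019, 0.1632, 0.1898]
eef_rot: [[0.999, -0.035, 0.001], [-0.035, -0.999, -0.001], [0.001, 0.001, -1.0]]
wrist_force: [-0.3, -0.2, -1.4]
opening: 0.0197
finger_force: 35.0
```

Call:
{"fn": "apply_moves", "kwargs": {
  "commands": [
    [[0,0,0.01],[0,0,0],-0.9],
    [[0,0,0.02],[0,0,0],-0.9],
    [[0,0,0.03],[0,0,0],-0.9],
    [[0,0,0.03],[0,0,0],-0.9]
  ]
}}

```text
time_s: 11.65
tcp_pos: [0.602, 0.1632, 0.1869]
eef_rot: [[0.999, -0.035, 0.001], [-0.035, -0.999, -0.001], [0.001, 0.001, -1.0]]
wrist_force: [0.5, 0.6, -1.6]
opening: 0.0196
finger_force: 35.0
```

Call:
{"fn": "apply_moves", "kwargs": {
  "commands": [
    [[0,0,0.01],[0,0,0],-0.9],
    [[0,0,0.02],[0,0,0],-0.9],
    [[0,0,0.02],[0,0,0],-0.9]
  ]
}}

```text
time_s: 12.02
tcp_pos: [0.6022, 0.1633, 0.1864]
eef_rot: [[0.999, -0.035, 0.002], [-0.035, -0.999, -0.001], [0.002, 0.001, -1.0]]
wrist_force: [-4.3, -0.5, 9.6]
opening: 0.0196
finger_force: 35.0
```

Upward contact of about 10 N at the home height, so the hook is on the bar. I ease the press, release gently and withdraw.

Call:
{"fn": "apply_moves", "kwargs": {
  "commands": [
    [[0,0,-0.01],[0,0,0],-0.9],
    [[0,0,-0.01],[0,0,0],-0.9],
    [[0,0,-0.01],[0,0,0],-0.5],
    [[0,0,-0.01],[0,0,0],-0.3],
    [[0,0,-0.01],[0,0,0],-0.1],
    [[0,0,-0.01],[0,0,0],0],
    [[0,0,-0.01],[0,0,0],0],
    [[0,0,-0.01],[0,0,0],0],
    [[0,0,-0.01],[0,0,0],0]
  ],
  "newtons": 12
}}

```text
time_s: 13.15
tcp_pos: [0.602, 0.1632, 0.1859]
eef_rot: [[0.999, -0.035, 0.001], [-0.035, -0.999, -0.001], [0.001, 0.001, -1.0]]
wrist_force: [0.2, -0.8, 0.0]
opening: 0.0459
finger_force: 0.0
```

Call:
{"fn": "apply_moves", "kwargs": {
  "commands": [
    [[0,0,-0.05],[0,0,0],0],
    [[0,0,-0.2],[0,0,0],0],
    [[0,0,-0.4],[0,0,0],0],
    [[0,0,-0.7],[0,0,0],0],
    [[0,0,-1],[0,0,0],0],
    [[0,0,-1],[0,0,0],0],
    [[0,0,-1],[0,0,0],0],
    [[0,0,-1],[0,0,0],0],
    [[0,0,-1],[0,0,0],0],
    [[0,0,-1],[0,0,0],0]
  ]
}}

```text
time_s: 14.4
tcp_pos: [0.6017, 0.1633, 0.2854]
eef_rot: [[0.999, -0.035, 0.0], [-0.035, -0.999, -0.001], [0.0, 0.001, -1.0]]
wrist_force: [0.4, 0.8, -1.1]
opening: 0.0461
finger_force: 0.0
```

```bash
python3 - <<'E'
from h import *
save('wrist','w8.png');save('scene','s8.png')
W=cv2.imread('pics/raw_w8.png');S=cv2.imread('pics/raw_s8.png')
a=cv2.resize(W[80:280,150:410],(400,308),interpolation=cv2.INTER_CUBIC)
b=cv2.resize(S[130:240,325:468],(400,308),interpolation=cv2.INTER_CUBIC)
cv2.imwrite('pics/v8.png',np.hstack([a,b]));s=sense();print(s['tcp_pos'],s['wrist_force'],s['opening'],s['time_s'])
E
```

```text
[0.60182473 0.16332551 0.28563789] [-0.47758881  0.1546072   0.33010578] 0.04529154443602552 14.5
```

View pics/v8.png

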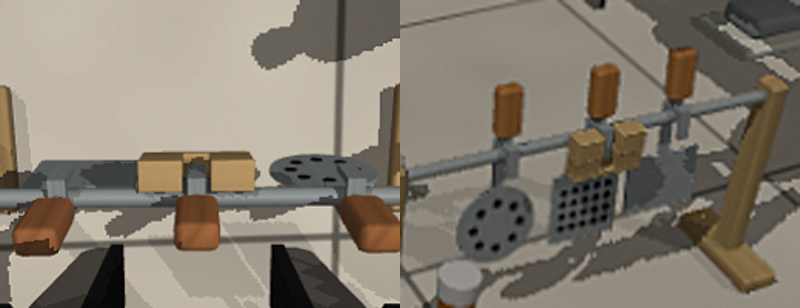

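The grater hangs between the skimmer and scraper with its tongue in the notch (wrist crop 196,178), and all three lean alike. The gripper is well clear.

Call:
{"fn": "apply_moves", "kwargs": {
  "commands": [
    [[0,0,-0.3],[0,0,0],0],
    [[0,0,-0.5],[0,0,0],0],
    [[0,0,-0.5],[0,0,0],0],
    [[0,0,-0.5],[0,0,0],0],
    [[0,0,-0.5],[0,0,0],0],
    [[0,0,-0.5],[0,0,0],0]
  ]
}}

```text
time_s: 15.25
tcp_pos: [0.6016, 0.1633, 0.3352]
eef_rot: [[0.999, -0.035, -0.0], [-0.035, -0.999, -0.001], [-0.0, 0.001, -1.0]]
wrist_force: [-0.4, 0.6, 0.2]
opening: 0.0462
finger_force: 0.0
```

```bash
python3 -c "
from plant import job_done;print(job_done())"
```

```text
the job is handed in; nothing more can be done
None
```

The grater hangs freely on the bar between the skimmer and the scraper with its tongue down in the keeper's notch, released only after I felt the hook reach the bar, and the job was handed in at about 15 s.

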